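Press the cemented heel onto the sole

TASK

The heel stack has just been cemented onto one of the two soles: with the lever press still locked open, lay that sole flat and straight on the press's white pad with the heel up, centred under the lever and its heel end against the steel back stop. Then flip back the safety catch, pull the lever down until its foot clamps the heel, and keep it pulled down firmly by its black grip: finish while holding it there. Leave the other sole and everything else on the bench where it is.

Things in the scene. Friction and masses are not known exactly. Their poses are not given: they have to be found in the camera images.
- press: Fixed bench press, dark grey: base plate 325 x 130 x 18 mm, white pad on it, top 30 mm above the bench. Origin: on the bench below seat; x points from its open front (robot side) to its back, y left, z up. In this frame the base runs from x = -175 to +150 mm, the pad from -167 to +27; the lever's two cheeks stand at x = 74 to 140, |y| up to 27, 157 mm high.
- seat (a point): Point on top of the pad (30 mm above the bench) where the middle of the heel belongs: 34 mm in front of the back stop, below the foot when the lever is down. Axes as press. The back stop is an upright steel bar, 70 mm wide along y, its front face at x = +34 mm, its top 14 mm above the pad.
- lever_hinge (a point): Centre of the lever's hinge pin, on the press at x = +95, y = 0, z = 105 mm of press; the pin lies along the press's y.
- lever_angle (a joint): Lever angle, rad: 0 = up, 75 degrees above level, leaning to the front; grows as it is pulled forward and down; 1.31 = level, where the foot just clamps the heel; end stop 1.50. A spring lifts it back to 0 when let go: holding it level takes about 3 N at the grip; a further push reaches the heel about doubled (a firm clamp: 10 N or more on top). With the catch on it stops at about 0.1.
- grip_centre (a point): Middle of the lever's black rubber grip, a round bar 25 mm thick, 85 mm long along the lever; 202.5 mm from the hinge axis, in the press's middle plane (y = 0): 301 mm above the bench with the lever up, 105 mm with it level. The rest of the lever is a steel bar 18 mm wide. x points along the lever to the hinge, y along the hinge pin, z to the lever's upper side.
- lever: The press's lever, a steel bar with a black grip. Origin on the hinge axis (same point as lever_hinge); axes as grip_centre, parallel to the press's when the lever is level. Under it, 95 mm from the hinge, is its pressure foot, a 44 mm square plate with a black rubber face 46 mm below the bar's middle; it comes down flat on the heel when the lever is level.
- catch (a joint): Safety catch angle in rad: 0 = on (its hook stands in front of a pin on the lever), it grows as its thumb lever is pushed back, away from the front of the press; clear of the pin from 0.8, end stop 1.25. Light (about 1 N at the knob), and it stays where it is left.
- catch_knob (a point): Middle of the catch's black knob, 16 mm in diameter, 34 mm long along the press's y, on top of the thumb lever, 78 mm left of the lever's middle plane. It moves on a 57 mm arc about catch_pivot: 35 degrees forward of upright when on (187 mm above the bench, 72 mm behind the seat along the press's x), 37 degrees back of upright when fully off (139 mm behind).
- catch_pivot (a point): Pivot axis of the catch at the thumb lever, on the press at x = +105, y = +78, z = 140 mm of press; the axis lies along the press's y.
- sole: The sole with the heel: stiff tan leather, 7 mm thick, 219 mm long, heel up: a D-shaped brown layered block from x = 55 to 116 mm, 56 mm wide, its top 29 mm above the underside. Origin: underside, at the waist, which is 54 mm wide with parallel sides over x = -22 to +46 mm; x points to the heel end (x = +119), toe at x = -100; widest (76 mm) at x = -60. Balances at x = +42; 0.13 to 0.25 kg.
- heel (a point): Point on the sole's underside below the middle of the heel, 85 mm from the sole's origin along its x, 34 mm from the heel end.
- bare_sole: Bystander: another sole of the same leather and outline, without a heel block, with strap slots; same frame as sole.
- hammer: Bystander: hammer, 250 mm long, lying at the back left.
- cement_tin: Bystander: round tin 80 mm in diameter and 95 mm high, right of the press.
- slot_punch: Bystander: steel hand punch 113 mm long, 19 mm high, lying behind the soles and left of the press.
- tape_coil: Bystander: yellow coiled tape measure, 60 mm in diameter, 16 mm high, on the robot side between the toes of the soles.
- rivet_tray: Bystander: grey tray of rivets, 100 x 80 x 32 mm, right of the press.
- thread_spool: Bystander: upright spool of thread, 38 mm in diameter and 50 mm high, between the two soles.
Not all that is in view belongs to the job. Leave any blue or turquoise look-alike of the sole alone.

How it is judged (in metres and radians):
On the way, in this order (a step that is already met when the one before it is completed fails the run):
1. the heeled sole lies flat on the pad, heel centred under the lever and against the back stop, with the press still locked open (x of heel in the frame of seat above -0.009 m and y of heel in the frame of seat between -0.012 and 0.012 m and z of heel in the frame of seat below 0.004 m and angle between the x axis of sole and the x axis of press, either way round below 0.15 rad and angle between sole's own z axis and vertical below 0.08 rad and value of joint catch below 0.3 rad), for 0.2 s.
2. the safety catch is flipped back while the lever is still up (value of joint catch above 0.85 rad and value of joint lever_angle below 0.2 rad), for 0.1 s.
3. the lever is pulled down and its foot clamps the heel (value of joint lever_angle above 1.25 rad and contact force between lever and sole above 5 N), for 0.1 s.
At the end, for the whole second after the job is handed in: Fingers on the grip hold the lever down (1.25-1.37 rad), foot presses the heel with over 10 N, catch off (over 0.85 rad); the sole lies flat, untouched by the fingers, heel end within 10 mm of the stop, 13 mm of the middle sideways, 0.16 rad of straight (value of joint lever_angle between 1.25 and 1.37 rad and contact force between lever and sole above 10 N and contact force between the fingers and lever above 2 N and contact force between the fingers and sole below 0.5 N and value of joint catch above 0.85 rad and x of heel in the frame of seat above -0.01 m and y of heel in the frame of seat between -0.013 and 0.013 m and z of heel in the frame of seat below 0.004 m and angle between the x axis of sole and the x axis of press, either way round below 0.16 rad and angle between sole's own z axis and vertical below 0.08 rad); the arm keeps its last pose, push and grip.
It fails at once if a bystander is moved by more than 3 cm (distance of any of bare_sole, hammer, cement_tin, slot_punch, tape_coil, rivet_tray, thread_spool from where it was at the start of the episode above 0.03 m).
It also fails if it takes over 61 s, if anything falls off the work surface, if the arm or the gripper's body presses on something with over 40 N, if the wrist force passes 120 N, or if a joint passes its speed limit or range.

ROBOT

A 7-joint arm with a two-finger parallel gripper is mounted at the origin on the work surface. World frame = base frame: x ahead of the robot, y to its left, z up, the work surface at z = 0. Lengths are in m, angles in degrees, forces in N, time in s.
With the tool pointing down it reaches from about 0.4 to 0.875 m from the base axis. Payload 19.3 kg.
Tool frame: the origin (TCP) lies midway between the tips of the shut fingers; the grasp point (between the pads) lies bot.grasp_offset behind it (bot.grasp_offset is the distance from the TCP to the grasp point, in m); z points along the fingers, y is the direction in which the jaws open and shut (so a half turn about z gives the same grasp; the last joint's range is limited). The gripper opens to 85 mm and grips with 20 to 120 N. Pads are 22 mm wide; open, the fingers measure 114 mm over their backs; the gripper's body (76 mm by 85 mm) begins 54 mm behind the grasp point. The pads swing forward as they close: fully open they stand 13 mm farther back than shut.
Start: joints at [-72.09, 29.874, -2.08, 91.645, 1.215, 58.505, -6.463], TCP at [0.233, 0.58, 0.231] pointing down, gripper open.
Joint ranges: [-166.77, 166.77], [-17.47, 122.26], [-85.68, 81.53], [9.62, 139.38], [-72.42, 252.41], [9.2, 110.78], [-144.41, 144.41]. Speed limits (degrees/s): [108.29, 108.29, 136.94, 136.94, 172.46, 172.46, 172.46].

INTERFACE

Orientations are given as [roll, pitch, yaw] about the fixed x, y, z axes, in that order (R = Rz(yaw) Ry(pitch) Rx(roll)).
In Python, from bench import bot gives the robot as it stands.
- The arm moves only by the tool carry_out, never from a script. Its argument "deltas" is a list of rows, each a list of 3 entries, a list of its own where there are three numbers: the shift along the tool's x, y, z in cm, then the turn, a rotation vector about the tool's x, y, z in degrees, then the gripper command: -1 is shut, 1 is fully open, values between are in proportion. A call has 1 to 20 rows; each row shifts and turns the pose as measured when the row begins, along the tool's axes as they then stand; what a row does not reach is not made up. A row lasts 1/8 s, in which the tool goes at most 62.5 mm and 10.7 degrees, less where a joint would pass 70% of its speed; a pose out of reach is approached as far as the arm can. A call is refused whole if a number of a shift passes 6.25 or a number of a turn 10.7, either way. A call with a gripper value outside its range is refused whole. The fingers move at their own pace and stop on an object; "newtons" is the grip in N (left out, the last holds). Time passes only in rows, so rows that do not move let the fingers close. It gives the time, the measured TCP pose, the force and the opening at its end, in the units of the state.
- bot.get_state(): the state, without advancing time (a new reading comes with each control period).
- bot.grab_frame(name): name is "scene" or "top" or "wrist"; returns the picture (420x560x3 uint8, blue, green, red); there is no depth.
- bot.calibration(name): a dict with "K" (3x3 intrinsics, pixels), "rvec" (rotation vector, rad) and "tvec" (3), from world to camera coordinates, as OpenCV has them. Camera axes: x right, y down, z forward; pixel columns grow to the right and rows downward; lengths in m; the calibration is good to about 2 mm. A picture is of the moment at which its call begins: read the wrist's pose just before it. calibration takes no time and is no camera call; for the wrist camera it gives the pose at the moment of the call.
- bot.close_job(): hands the job in, once; it reports no verdict.
The state is a dict: "time": time; "joint_positions": joint angles; "dq": joint speeds; "joint_torque": joint torques, N m; "tcp_pos": TCP position; "tool_rot": TCP orientation; "force": force on the tool from outside, world axes, zero at the start; "wrist_torque": the same for the moment, N m; "finger_gap": finger opening in m.
Only numpy, scipy, OpenCV 4.12 (cv2) and the standard library are available. Lean on these libraries where they do the work, as an engineer would, in place of code of your own. Each camera call takes 0.05 s, during which the arm holds its last target.

## Working session

There is one attempt and no reset: what is moved stays moved. The work goes in short steps, Python scripts to look and compute and a tool call to move; the robot and the scene stay as the last step left them, time stands still between calls to the robot, and variables do not carry over. Pictures are saved under pics/ and viewed, and the job is handed in when it is done.

Besides the shell and the picture viewer there is one more tool, called after ">>>" as name(argument=value, ...) on one line, values as JSON. carry_out: Moves the arm, as the interface text tells. Its arguments: {"type":"object","properties":{"deltas":{"type":"array"},"newtons":{"type":"number"}},"required":["deltas"]}

```bash
ls; mkdir -p pics; python3 - <<'E'
from bench import bot
import cv2
print(bot.get_state(), bot.grasp_offset)
for n in ("scene","top","wrist"):
    im=bot.grab_frame(n); cv2.imwrite(f"pics/{n}0.png",im)
    c=bot.calibration(n); print(n,c)
E
```

```text
pics
{'time': 0.0, 'joint_positions': array([-72.08986086,  29.90952919,  -2.07960196,  91.6734084 ,
         1.21354023,  58.5044319 ,  -6.46171275]), 'dq': array([ 0.10711142, -0.01212277,  0.04109443,  0.01615353,  0.02920175,
       -0.01324802,  0.0681308 ]), 'joint_torque': array([-1.48407522e-03, -9.27104545e+01,  1.97970517e+00, -3.69918001e+01,
        1.79836352e-02,  8.22145696e-03, -6.32537376e-05]), 'tcp_pos': array([0.23336477, 0.57943511, 0.23072436]), 'tool_rot': array([-1.79934810e+02,  4.59850169e-03,  1.58066218e+02]), 'force': array([-0.25486628,  0.13742381, -0.84452275]), 'wrist_torque': array([ 0.02646277, -0.02010242,  0.0374619 ]), 'finger_gap': 0.08525490448804854} 0.0187
scene {'K': array([[415.13251833,   0.        , 281.12987692],
       [  0.        , 415.13251833, 210.75294115],
       [  0.        ,   0.        ,   1.        ]]), 'rvec': array([ 0.72418944,  2.560307  , -1.1378025 ]), 'tvec': array([ 0.34354485, -0.05208821,  1.59063073])}
top {'K': array([[470.54895451,   0.        , 281.37426749],
       [  0.        , 470.54895451, 214.22153985],
       [  0.        ,   0.        ,   1.        ]]), 'rvec': array([ 2.12507375, -2.14258557,  0.20218424]), 'tvec': array([0.06263857, 0.4973171 , 1.46179517])}
wrist {'K': array([[295.05973104,   0.        , 280.73777105],
       [  0.        , 295.05973104, 212.08157388],
       [  0.        ,   0.        ,   1.        ]]), 'rvec': array([-2.3892282 , -1.61319139, -0.24243017]), 'tvec': array([-0.62495888, -0.03829407,  0.38018661])}
```

View pics/scene0.png

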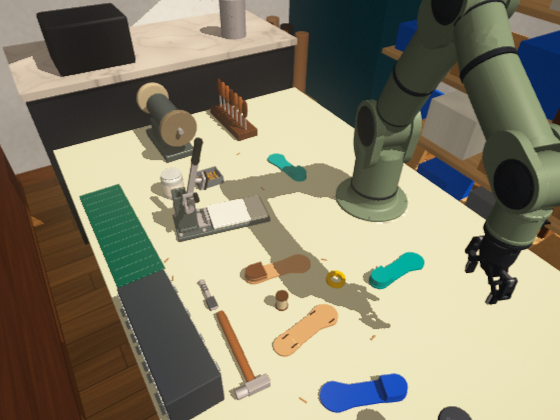

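View pics/top0.png

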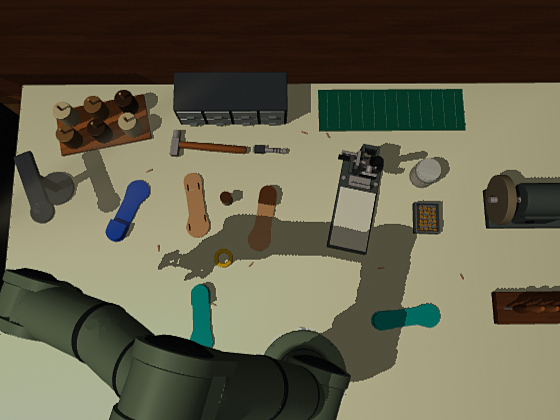

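View pics/wrist0.png

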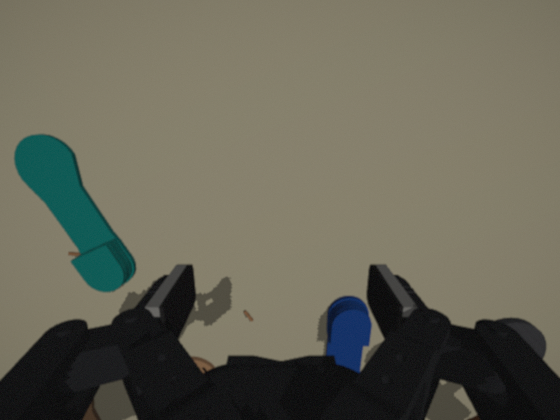

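The scene and top views show two tan soles. In the top view one is at (263,217) with a brown block at its back end, and the other at (196,205) is bare with slots. The blue sole (128,210) and the teal ones (202,315), (406,316) are look-alikes. The one with the brown block fits the description, so I'll confirm it in an enlarged crop and measure.

```bash
cat > h.py <<'E'
import cv2, numpy as np
from bench import bot
from scipy.spatial.transform import Rotation as R
def cal(n):
    c=bot.calibration(n); return c['K'],cv2.Rodrigues(np.array(c['rvec']))[0],np.array(c['tvec']),c
def ray(n,uv,c=None):
    K,Rm,t,_=c or cal(n)
    d=Rm.T@np.linalg.inv(K)@np.array([uv[0],uv[1],1.]); o=-Rm.T@t
    return o,d
def onplane(n,uv,z,c=None):
    o,d=ray(n,uv,c); return o+d*(z-o[2])/d[2]
def proj(n,P,c=None):
    K,Rm,t,_=c or cal(n)
    p=K@(Rm@np.array(P,float)+t); return p[:2]/p[2]
def tool():
    s=bot.get_state(); return s, np.array(s['tcp_pos']), R.from_euler('xyz',s['tool_rot'],degrees=True).as_matrix()
E
python3 - <<'E'
import cv2,numpy as np
im=cv2.imread('pics/top0.png')
a=cv2.resize(im[130:265,180:400],None,fx=3.6,fy=3.6,interpolation=cv2.INTER_CUBIC); cv2.imwrite('pics/c_top.png',a)
im=cv2.imread('pics/scene0.png')
a=cv2.resize(im[130:330,140:360],None,fx=3,fy=3,interpolation=cv2.INTER_CUBIC); cv2.imwrite('pics/c_sc.png',a)
E
```

```text
(no output)
```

View pics/c_top.png

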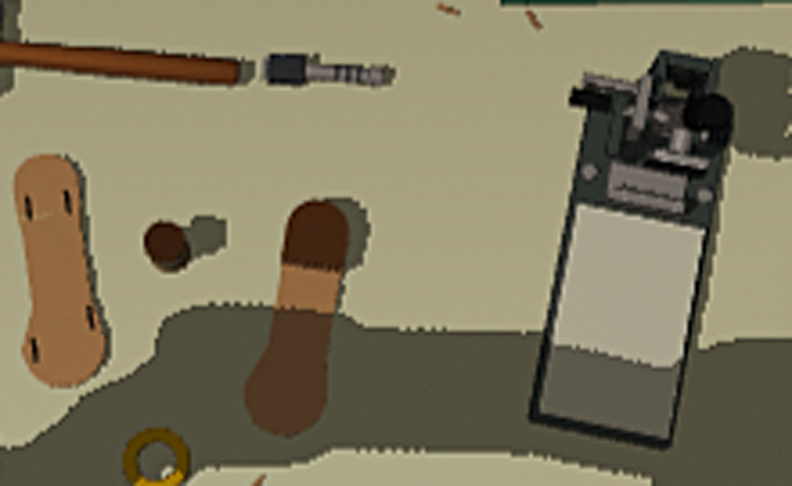

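View pics/c_sc.png

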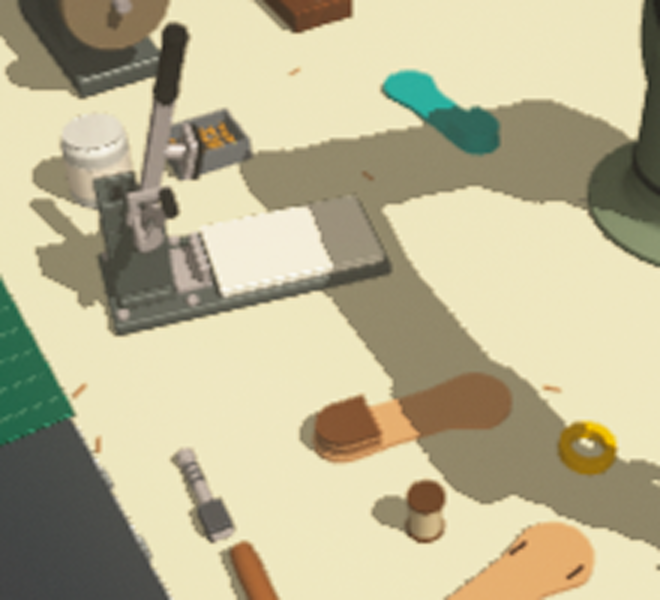

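The crop confirms it: the sole with the layered brown heel block is at top pixel (263,217), heel towards the back, and the press is at (355,200). Next I'll measure both with masks.

```bash
cat > m1.py <<'E'
from h import *
im=cv2.imread('pics/top0.png'); c=cal('top')
hsv=cv2.cvtColor(im,cv2.COLOR_BGR2HSV)
for p in [(263,195),(263,208),(262,235),(350,205),(350,240),(340,160),(230,250),(210,250)]: print(p,hsv[p[1],p[0]])
m=((hsv[...,0]<17)&(hsv[...,1]>105)).astype(np.uint8)*255
m[:, :225]=0; m[:, 300:]=0; m[:175]=0; m[262:]=0
n,l,st,ce=cv2.connectedComponentsWithStats(m); k=1+np.argmax(st[1:,4]); m=(l==k).astype(np.uint8)*255
print(st[k],ce[k])
cv2.imwrite('pics/m_s.png',cv2.resize(m[170:270,220:310],None,fx=4,fy=4))
ys,xs=np.nonzero(m)
P=np.array([onplane('top',(x,y),0.007,c)[:2] for x,y in zip(xs,ys)])
# axis by regression of mid-lines perpendicular: iterate
ce=P.mean(0); u=np.linalg.svd(P-ce)[2][0] if len(P)<5000 else None
if u[0]<0:u=-u
v=np.array([-u[1],u[0]])
a=(P-ce)@u;b=(P-ce)@v
print('u',u,np.degrees(np.arctan2(u[1],u[0])),'ext',a.min(),a.max(),'ce',ce)
for s in np.arange(-.11,.11,.01):
    q=b[(a>=s)&(a<s+.01)]
    if len(q): print(round(s+.005,3),round(q.min(),4),round(q.max(),4),round((q.max()+q.min())/2,4))
E
python3 m1.py
```

```text
(263, 195) [ 13 193  66]
(263, 208) [ 15 142 145]
(262, 235) [ 14 144  78]
(350, 205) [ 24  44 169]
(350, 240) [26 44 92]
(340, 160) [ 26  61 179]
(230, 250) [26 56 78]
(210, 250) [25 60 81]
[ 248  185   29   66 1138] [263.10193322 219.13093146]
u [ 0.98111307 -0.19343511] -11.153321393598036 ext -0.10406050713641356 0.11460224684801405 ce [0.48896491 0.11795319]
-0.105 -0.0127 0.0172 0.0022
-0.095 -0.0242 0.0254 0.0006
-0.085 -0.0318 0.0344 0.0013
-0.075 -0.0338 0.0363 0.0012
-0.065 -0.0358 0.0376 0.0009
-0.055 -0.0339 0.0357 0.0009
-0.045 -0.032 0.0312 -0.0004
-0.035 -0.0302 0.0293 -0.0004
-0.025 -0.0277 0.0248 -0.0014
-0.015 -0.0265 0.0248 -0.0008
-0.005 -0.0272 0.0235 -0.0018
0.005 -0.0259 0.0255 -0.0002
0.015 -0.0273 0.0242 -0.0015
0.025 -0.028 0.0255 -0.0013
0.035 -0.0267 0.0248 -0.001
0.045 -0.0275 0.0268 -0.0003
0.055 -0.0282 0.0287 0.0003
0.065 -0.0276 0.0274 -0.0001
0.075 -0.0283 0.0294 0.0006
0.085 -0.0277 0.03 0.0012
0.095 -0.0258 0.0288 0.0015
0.105 -0.02 0.0236 0.0018
```

```bash
cat > m2.py <<'E'
from h import *
im=cv2.imread('pics/top0.png'); c=cal('top')
g=cv2.cvtColor(im,cv2.COLOR_BGR2GRAY).astype(int); hsv=cv2.cvtColor(im,cv2.COLOR_BGR2HSV)
m=((hsv[...,1]<54)&(hsv[...,2]>75)).astype(np.uint8)*255
m[:, :325]=0; m[:, 385:]=0; m[:185]=0; m[255:]=0
m=cv2.morphologyEx(m,cv2.MORPH_OPEN,np.ones((3,3)))
n,l,st,ce=cv2.connectedComponentsWithStats(m); k=1+np.argmax(st[1:,4]); m=(l==k).astype(np.uint8)*255
print(st[k]); cv2.imwrite('pics/m_p.png',cv2.resize(im[180:260,320:390],None,fx=5,fy=5)); cv2.imwrite('pics/m_p2.png',cv2.resize(m[180:260,320:390],None,fx=5,fy=5))
ys,xs=np.nonzero(m)
P=np.array([onplane('top',(x,y),0.030,c)[:2] for x,y in zip(xs,ys)]).astype(np.float32)
rc=cv2.minAreaRect(P); print(rc, cv2.boxPoints(rc))
E
python3 m2.py
```

```text
[ 330  186   46   65 2166]
((0.4861460030078888, -0.1709754467010498), (0.117926687002182, 0.1956215649843216), 77.58035278320312) [[ 0.3779429  -0.20752276]
 [ 0.56898665 -0.24959515]
 [ 0.59434915 -0.13442813]
 [ 0.40330535 -0.09235574]]
```

```bash
python3 -c "
import cv2,numpy as np
cv2.imwrite('pics/mm.png',np.hstack([cv2.imread('pics/m_p.png'),cv2.imread('pics/m_p2.png')]))"
```

```text
(no output)
```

View pics/mm.png

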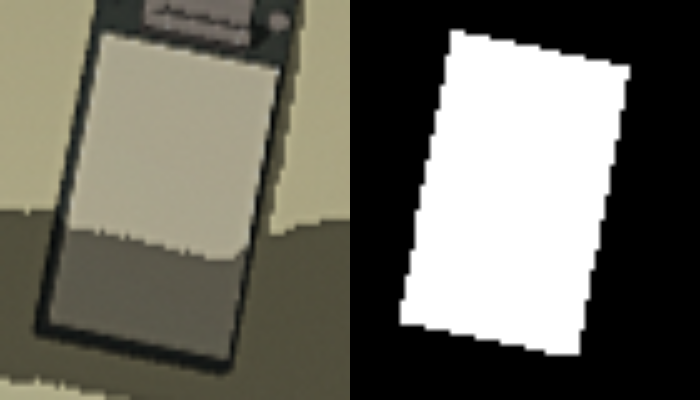

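```bash
cat >> h.py <<'E'
U=np.array([np.cos(np.radians(-12.42)),np.sin(np.radians(-12.42)),0]); V=np.array([-U[1],U[0],0]); Z=np.array([0,0,1.])
SEAT=np.array([0.5545,-0.1860,0])
def press(x,y,z): return SEAT+x*U+y*V+z*Z
def down(yaw): return R.from_euler('xyz',[180,0,yaw],degrees=True).as_matrix()
def goal(p,Rg):
    s,t,Rm=tool()
    print('t',round(s['time'],2),'tcp',t.round(4),'rot',np.round(s['tool_rot'],2),'F',np.round(s['force'],1),'gap',round(s['finger_gap'],4))
    print(' now-axes shift cm',(Rm.T@(np.array(p)-t)*100).round(2),' goal-axes shift cm',(Rg.T@(np.array(p)-t)*100).round(2),' rotvec deg',np.degrees(R.from_matrix(Rm.T@Rg).as_rotvec()).round(2))
E
python3 - <<'E'
from h import *
goal([0.514,0.113,0.16],down(168.85))
E
```

```text
t 0.15 tcp [0.2334 0.5795 0.2309] rot [-179.95    0.    158.07] F [-0.5 -0.4  0.4] gap 0.0856
 now-axes shift cm [-43.46 -32.79   7.12]  goal-axes shift cm [-36.55 -40.35   7.09]  rotvec deg [ -0.05  -0.   -10.78]
```

>>> carry_out(deltas=[[[0, 0, 0], [0, 0, -5.4], 1], [[0, 0, 0], [0, 0, -5.4], 1], [[-3.65, -4.03, 0.7], [0, 0, 0], 1], [[-3.65, -4.03, 0.7], [0, 0, 0], 1], [[-3.65, -4.03, 0.7], [0, 0, 0], 1], [[-3.65, -4.03, 0.7], [0, 0, 0], 1], [[-3.65, -4.03, 0.7], [0, 0, 0], 1], [[-3.65, -4.03, 0.7], [0, 0, 0], 1], [[-3.65, -4.03, 0.7], [0, 0, 0], 0.6], [[-3.65, -4.03, 0.7], [0, 0, 0], 0.6], [[-3.65, -4.03, 0.7], [0, 0, 0], 0.6], [[-3.65, -4.03, 0.7], [0, 0, 0], 0.6]], newtons=60)

```text
time: 1.65
tcp_pos: [0.5228, 0.1043, 0.1576]
tool_rot: [-179.9, -0.1, 169.7]
force: [0.3, 0.1, 0.5]
finger_gap: 0.068
```

```bash
python3 - <<'E'
from h import *
goal([0.514,0.113,0.1],down(168.85))
c=cal('wrist'); im=bot.grab_frame('wrist'); np.save('pics/wc1.npy',np.r_[c[3]['rvec'],c[3]['tvec']]); cv2.imwrite('pics/wrist1.png',im)
s=np.array([.485,.1187]);u=np.array([.9811,-.1934])
for x in (-.1,0,.03,.119): print(x,proj('wrist',np.r_[s+x*u,.007],c))
print('cam',-c[1].T@c[2])
im=bot.grab_frame('top');cv2.imwrite('pics/top1.png',im)
E
```

```text
t 1.65 tcp [0.5228 0.1043 0.1576] rot [-1.7995e+02 -5.0000e-02  1.6967e+02] F [0.3 0.1 0.5] gap 0.068
 now-axes shift cm [1.02 0.71 5.76]  goal-axes shift cm [1.04 0.69 5.76]  rotvec deg [-0.05 -0.05  0.82]
-0.1 [290.35769076  45.02731188]
0 [287.97730492 158.74184885]
0.03 [287.35424533 188.50632264]
0.119 [285.70425982 267.32856048]
cam [0.4489682  0.11834987 0.30078773]
```

View pics/wrist1.png

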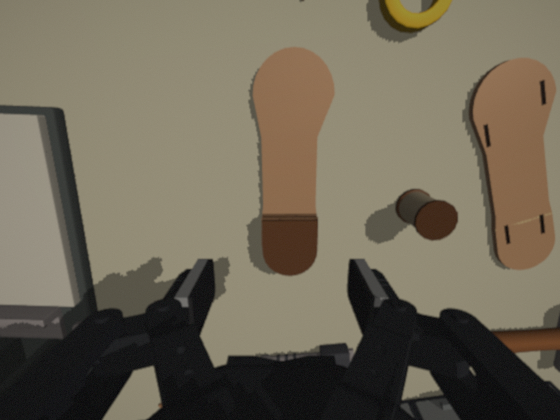

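The wrist view shows the sole in the open: toe at (293,48), heel block from row 215 to 274, spool at (430,215) to the right. I'll measure it again from this image.

```bash
cat > m3.py <<'E'
from h import *
im=cv2.imread('pics/wrist1.png'); w=np.load('pics/wc1.npy'); 
c=(bot.calibration('wrist')['K'],cv2.Rodrigues(w[:3])[0],w[3:],None)
hsv=cv2.cvtColor(im,cv2.COLOR_BGR2HSV)
m=((hsv[...,0]<17)&(hsv[...,1]>105)).astype(np.uint8)*255
m[:, :235]=0; m[:, 345:]=0; m[285:]=0
n,l,st,ce=cv2.connectedComponentsWithStats(m); k=1+np.argmax(st[1:,4]); m=(l==k); print(st[k])
ys,xs=np.nonzero(m)
P=np.array([onplane('top',(x,y),0.007,c)[:2] for x,y in zip(xs,ys)])
u=np.array([.9811,-.1934])
ce=np.array([.485,.1187])
for it in range(2):
    v=np.array([-u[1],u[0]]);a=(P-ce)@u;b=(P-ce)@v
    S=[];M=[];W=[]
    for s in np.arange(-.085,.05,.005):
        q=b[(a>=s)&(a<s+.005)]; S.append(s+.0025);M.append((q.max()+q.min())/2);W.append(q.max()-q.min())
    k,d=np.polyfit(S,M,1); print('slope deg',np.degrees(k),'offset',d,'ext',a.min(),a.max(),'resid',np.std(np.array(M)-np.polyval([k,d],S)))
    print(np.round(W,4))
    u=u+k*v;u/=np.linalg.norm(u); ce=ce+d*v
v=np.array([-u[1],u[0]])
toe=a.min(); o=ce+(toe+.1)*u
print('origin',o,'yaw',np.degrees(np.arctan2(u[1],u[0])),'grasp',o+.03*u)
E
python3 m3.py
```

```text
[  253    48    80   227 12695]
slope deg -0.9239816674140308 offset 0.0014021802718134143 ext -0.09769713469342851 0.12727170734659843 resid 0.0007983763281145185
[0.0608 0.0657 0.0697 0.0719 0.0723 0.0734 0.071  0.0675 0.0642 0.0617
 0.0591 0.0565 0.0539 0.0515 0.0517 0.052  0.0523 0.0516 0.0517 0.0519
 0.0513 0.0516 0.0518 0.0521 0.0523 0.0516 0.0518]
slope deg -0.1648749519791597 offset 2.597580067516448e-07 ext -0.09773120545812441 0.12730836152283542 resid 0.0009315507761244207
[0.0599 0.0657 0.0698 0.0719 0.0723 0.0734 0.071  0.0667 0.0642 0.0617
 0.0591 0.0557 0.0531 0.0515 0.0518 0.0521 0.0523 0.0516 0.0518 0.0519
 0.0514 0.0517 0.0519 0.0522 0.0524 0.0516 0.0519]
origin [0.48748845 0.11959492] yaw -12.240268804313022 grasp [0.51680647 0.11323457]
```

>>> carry_out(deltas=[[[0.8, 0.8, 2.0], [0, 0, 1.7], 0.6], [[0, 0, 5.0], [0, 0, 0], 0.6], [[0, 0, 4.0], [0, 0, 0], 0.6], [[0, 0, 2.0], [0, 0, 0], 0.6], [[0, 0, 0], [0, 0, 0], 0.6]])

```text
time: 2.38
tcp_pos: [0.5177, 0.109, 0.0233]
tool_rot: [-179.9, -0.0, 167.4]
force: [-0.0, -0.2, -0.2]
finger_gap: 0.0685
```

```bash
python3 - <<'E'
from h import *
goal([0.516,0.1133,0.0],down(167.9))
c=cal('wrist'); im=bot.grab_frame('wrist'); cv2.imwrite('pics/wrist2.png',im)
E
```

```text
t 2.38 tcp [0.5177 0.109  0.0233] rot [-179.85   -0.    167.37] F [-0.  -0.2 -0.2] gap 0.0685
 now-axes shift cm [0.26 0.39 2.33]  goal-axes shift cm [0.26 0.39 2.33]  rotvec deg [-0.15 -0.   -0.53]
```

View pics/wrist2.png

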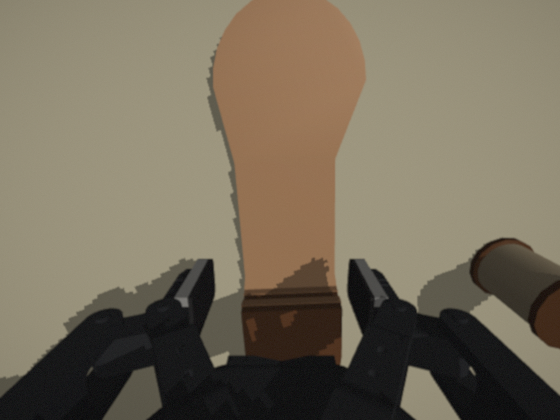

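>>> carry_out(deltas=[[[0.25, 0.4, 1.3], [0, 0, -0.5], 0.45], [[0.0, 0.0, 0.6], [0, 0, 0], 0.45], [[0, 0, 0.2], [0, 0, 0], 0.45]])

```text
time: 2.8
tcp_pos: [0.5178, 0.1145, 0.004]
tool_rot: [-180.0, 0.2, 167.9]
force: [-0.5, -0.8, -0.0]
finger_gap: 0.0619
```

```bash
python3 - <<'E'
from h import *
goal([0.516,0.1133,0.0],down(167.9))
im=bot.grab_frame('scene'); cv2.imwrite('pics/s3.png',cv2.resize(im[150:330,200:400],None,fx=3.5,fy=3.5,interpolation=cv2.INTER_CUBIC))
E
```

```text
t 2.8 tcp [0.5178 0.1145 0.004 ] rot [-179.98    0.22  167.93] F [-0.5 -0.8 -0. ] gap 0.0619
 now-axes shift cm [ 0.15 -0.15  0.39]  goal-axes shift cm [ 0.15 -0.15  0.4 ]  rotvec deg [-0.02  0.22  0.03]
```

View pics/s3.png

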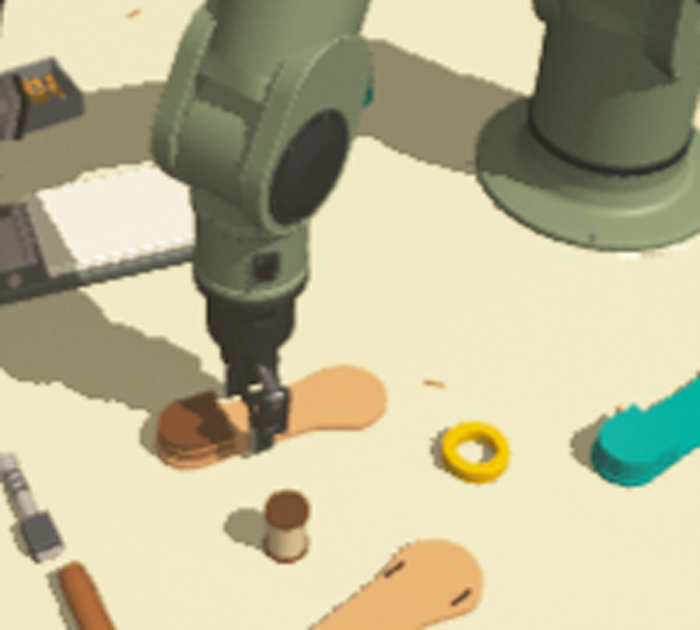

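The fingers straddle the waist just ahead of the heel. I'll lower in small steps until I feel the bench.

>>> carry_out(deltas=[[[0.1, -0.1, 0.4], [0, 0, 0], 0.45], [[0, 0, 0.25], [0, 0, 0], 0.45]])

```text
time: 3.1
tcp_pos: [0.5167, 0.1136, -0.0026]
tool_rot: [-180.0, 0.2, 167.9]
force: [-0.3, 0.9, -0.4]
finger_gap: 0.0621
```

>>> carry_out(deltas=[[[0, 0, 0.2], [0, 0, 0], 0.45]])

```text
time: 3.22
tcp_pos: [0.5168, 0.1136, -0.0047]
tool_rot: [180.0, 0.2, 167.9]
force: [0.2, -0.4, -0.8]
finger_gap: 0.0617
```

>>> carry_out(deltas=[[[0, 0, 0], [0, 0, 0], -0.2], [[0, 0, 0], [0, 0, 0], -0.2], [[0, 0, 0], [0, 0, 0], -0.2], [[0, 0, 0], [0, 0, 0], -0.2]], newtons=80)

```text
time: 3.72
tcp_pos: [0.5179, 0.1142, -0.0028]
tool_rot: [179.9, 0.4, 167.9]
force: [-0.2, 0.4, -2.2]
finger_gap: 0.0514
```

>>> carry_out(deltas=[[[0, 0, -1.0], [0, 0, 0], -0.2], [[0, 0, -2.0], [0, 0, 0], -0.2], [[0, 0, -2.0], [0, 0, 0], -0.2], [[0, 0, 0], [0, 0, 0], -0.2]])

```text
time: 4.22
tcp_pos: [0.5173, 0.114, 0.0495]
tool_rot: [179.9, 0.3, 167.9]
force: [-0.1, -0.8, -1.9]
finger_gap: 0.0514
```

```bash
python3 - <<'E'
from h import *
goal([0.516,0.1133,0.0],down(167.9))
im=bot.grab_frame('scene'); a=cv2.resize(im[180:330,220:340],None,fx=3.6,fy=3.6,interpolation=cv2.INTER_CUBIC)
w=bot.grab_frame('wrist'); cv2.imwrite('pics/s4.png',a);cv2.imwrite('pics/w4.png',w)
E
```

```text
t 4.22 tcp [0.5173 0.114  0.0495] rot [179.93   0.34 167.9 ] F [-0.1 -0.8 -1.9] gap 0.0514
 now-axes shift cm [ 0.14 -0.1   4.95]  goal-axes shift cm [ 0.11 -0.09  4.95]  rotvec deg [ 0.07  0.34 -0.  ]
```

View pics/s4.png

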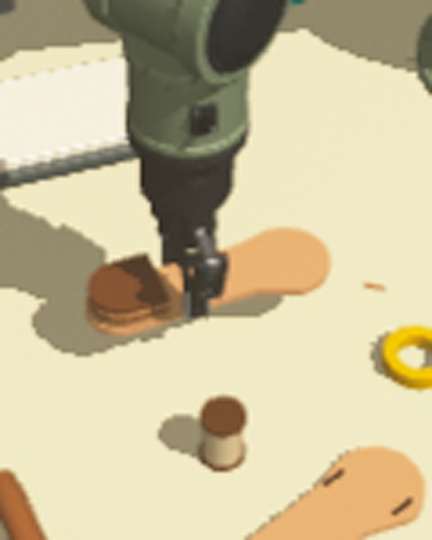

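View pics/w4.png

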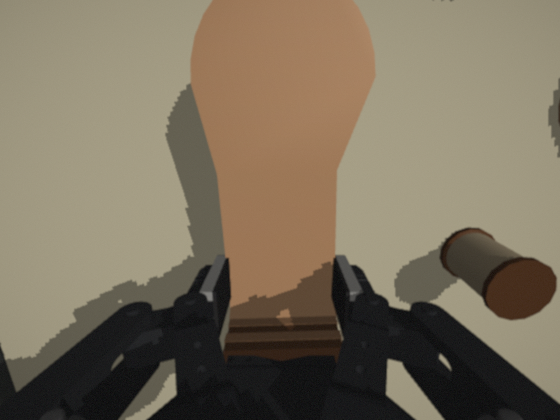

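```bash
python3 - <<'E'
from h import *
p=press(-0.10,0,0.08); print(p); goal(p,down(167.58))
E
```

```text
[ 0.45684027 -0.16449238  0.08      ]
t 4.33 tcp [0.5165 0.1138 0.0481] rot [179.99   0.24 167.91] F [ 0.1  0.4 -1.6] gap 0.0511
 now-axes shift cm [-1.000e-02 -2.847e+01 -3.190e+00]  goal-axes shift cm [ -0.16 -28.47  -3.19]  rotvec deg [0.01 0.24 0.33]
```

>>> carry_out(deltas=[[[0, 0, -3.2], [0, 0.2, 0.3], -0.2], [[0, -3, 0], [0, 0, 0], -0.2], [[0, -4, 0], [0, 0, 0], -0.2], [[0, -4, 0], [0, 0, 0], -0.2], [[0, -4, 0], [0, 0, 0], -0.2], [[0, -4, 0], [0, 0, 0], -0.2], [[0, -4, 0], [0, 0, 0], -0.2], [[0, -3, 0], [0, 0, 0], -0.2], [[0, -2, 0], [0, 0, 0], -0.2], [[0, 0, 0], [0, 0, 0], -0.2]])

```text
time: 5.58
tcp_pos: [0.4509, -0.1674, 0.0738]
tool_rot: [-179.9, -0.6, 167.7]
force: [-0.4, 0.5, -2.1]
finger_gap: 0.0515
```

```bash
python3 - <<'E'
from h import *
goal(press(-0.0845,0,0.045),down(167.58))
c=cal('wrist'); np.save('pics/wc5.npy',np.r_[c[3]['rvec'],c[3]['tvec']])
w=bot.grab_frame('wrist'); cv2.imwrite('pics/w5.png',w)
t=bot.grab_frame('top'); cv2.imwrite('pics/t5.png',t)
im=bot.grab_frame('scene'); cv2.imwrite('pics/s5.png',cv2.resize(im[60:280,120:340],None,fx=2.7,fy=2.7,interpolation=cv2.INTER_CUBIC))
E
```

```text
t 5.58 tcp [ 0.4509 -0.1674  0.0738] rot [-179.91   -0.56  167.69] F [-0.4  0.5 -2.1] gap 0.0515
 now-axes shift cm [-2.1   0.42  2.86]  goal-axes shift cm [-2.07  0.42  2.88]  rotvec deg [-0.09 -0.56  0.11]
```

View pics/w5.png

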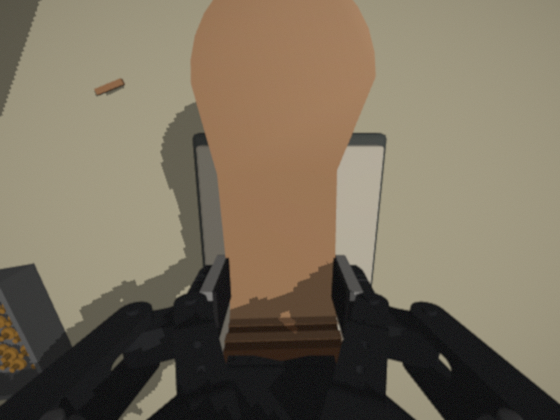

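View pics/s5.png

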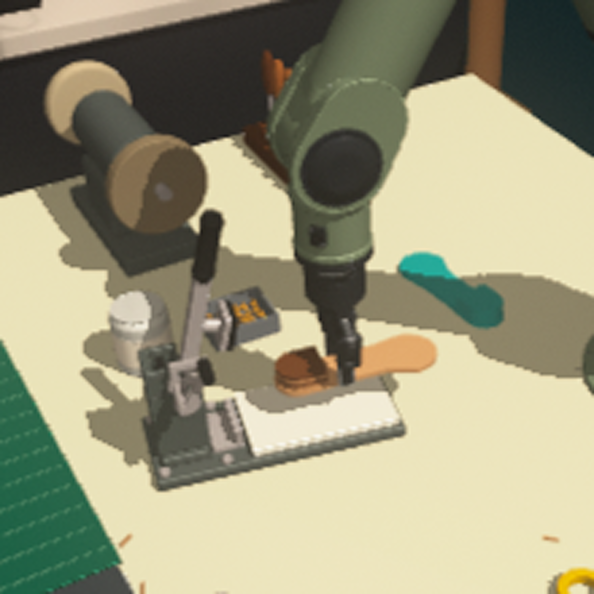

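View pics/t5.png

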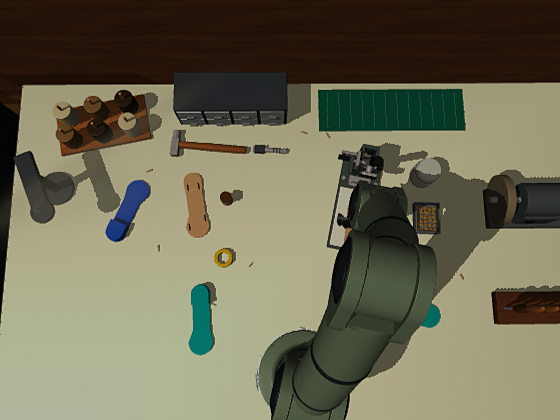

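The sole is held level above the front of the pad, and the wrist image shows the base front corners near (195,136) and (385,136). I'll check the measured press pose against them.

```bash
python3 - <<'E'
from h import *
w=np.load('pics/wc5.npy'); c=(bot.calibration('wrist')['K'],cv2.Rodrigues(w[:3])[0],w[3:],None)
for q in [(-.175,.065,.018),(-.175,-.065,.018),(-.167,.059,.03),(-.167,-.059,.03)]: print(q,proj('wrist',press(*q),c).round(1))
im=cv2.imread('pics/w5.png'); cv2.imwrite('pics/w5c.png',cv2.resize(im[115:200,180:400],None,fx=3.5,fy=3.5,interpolation=cv2.INTER_NEAREST))
E
```

```text
(-0.175, 0.065, 0.018) [386.4 130.9]
(-0.175, -0.065, 0.018) [187.2 130.6]
(-0.167, 0.059, 0.03) [382.  144.7]
(-0.167, -0.059, 0.03) [192.  144.3]
```

View pics/w5c.png

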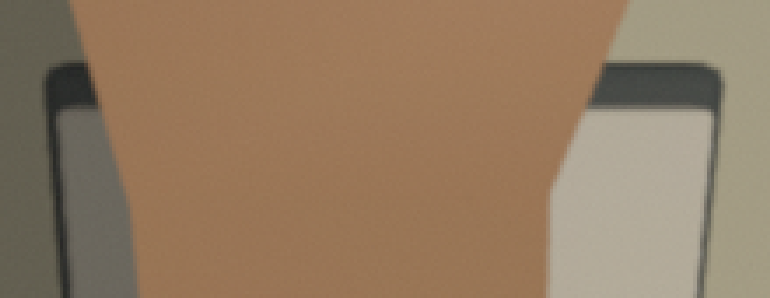

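>>> carry_out(deltas=[[[-1.0, 0.25, 1.0], [0, -0.5, 0], -0.2], [[-1.1, 0.25, 1.0], [0, 0, 0], -0.2], [[0, 0, 1.0], [0, 0, 0], -0.2], [[0, 0, 0.8], [0, 0, 0], -0.2], [[0, 0, 0], [0, 0, 0], -0.2]])

```text
time: 6.35
tcp_pos: [0.4753, -0.1622, 0.0322]
tool_rot: [-180.0, -0.1, 168.1]
force: [-0.4, 0.9, -0.6]
finger_gap: 0.0512
```

```bash
python3 - <<'E'
from h import *
goal(press(-0.0545,0.001,0.03),down(167.58))
im=bot.grab_frame('scene'); cv2.imwrite('pics/s6.png',cv2.resize(im[100:250,140:320],None,fx=4,fy=4,interpolation=cv2.INTER_CUBIC))
E
```

```text
t 6.35 tcp [ 0.4753 -0.1622  0.0322] rot [-1.7999e+02 -6.0000e-02  1.6809e+02] F [-0.4  0.9 -0.6] gap 0.0512
 now-axes shift cm [-2.79 -0.55  0.21]  goal-axes shift cm [-2.8  -0.52  0.22]  rotvec deg [-0.01 -0.06  0.51]
```

View pics/s6.png

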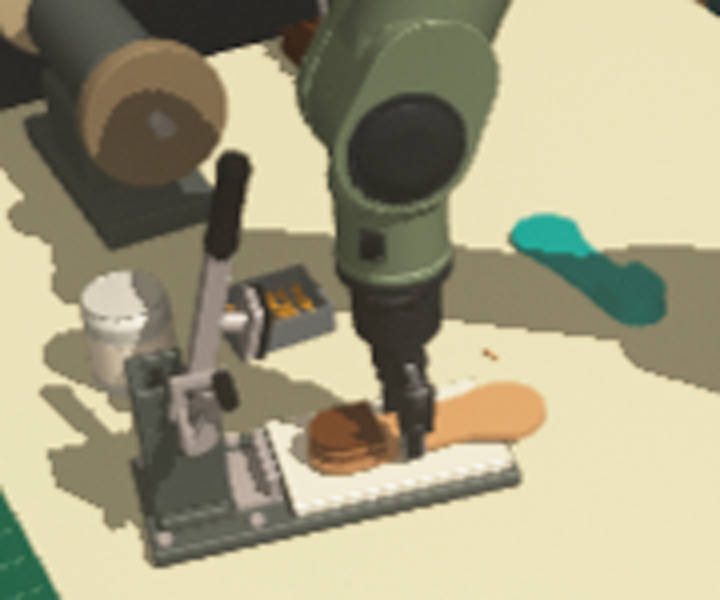

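>>> carry_out(deltas=[[[-0.8, -0.3, 0.1], [0, 0, 0.5], -0.2], [[-0.8, -0.2, 0.1], [0, 0, 0], -0.2], [[0, 0, 0], [0, 0, 0], -0.2]])

```text
time: 6.78
tcp_pos: [0.4915, -0.1717, 0.0312]
tool_rot: [-180.0, 0.0, 167.5]
force: [-0.2, -0.5, -1.4]
finger_gap: 0.0516
```

```bash
python3 - <<'E'
from h import *
goal(press(-0.0545,0.001,0.03),down(167.58))
E
```

```text
t 6.78 tcp [ 0.4915 -0.1717  0.0312] rot [-1.7998e+02  5.0000e-02  1.6752e+02] F [-0.2 -0.5 -1.4] gap 0.0516
 now-axes shift cm [-1.01  0.06  0.12]  goal-axes shift cm [-1.01  0.06  0.12]  rotvec deg [-0.02  0.05 -0.06]
```

>>> carry_out(deltas=[[[-0.4, 0.05, 0.1], [0, 0, 0], -0.2], [[-0.3, 0, 0.1], [0, 0, 0], -0.2]])

```text
time: 7.02
tcp_pos: [0.4988, -0.1728, 0.0293]
tool_rot: [-180.0, 0.1, 167.5]
force: [0.6, 0.0, -1.8]
finger_gap: 0.0512
```

>>> carry_out(deltas=[[[-0.3, 0, 0.1], [0, 0, 0], -0.2]])

```text
time: 7.15
tcp_pos: [0.5019, -0.1734, 0.0282]
tool_rot: [-180.0, 0.1, 167.5]
force: [0.5, -0.4, -1.1]
finger_gap: 0.0513
```

>>> carry_out(deltas=[[[-0.3, 0, 0.0], [0, 0, 0], -0.2]])

```text
time: 7.28
tcp_pos: [0.5037, -0.1738, 0.0278]
tool_rot: [-180.0, -0.1, 167.5]
force: [-13.8, 3.6, -0.7]
finger_gap: 0.0516
```

Contact with the stop shows in the force (-14 N), about where I predicted it. Next I lower the sole onto the pad.

>>> carry_out(deltas=[[[0, 0, 0.15], [0, 0, 0], -0.2]])

```text
time: 7.4
tcp_pos: [0.5035, -0.1737, 0.0268]
tool_rot: [-180.0, -0.2, 167.5]
force: [-9.8, 3.3, 46.9]
finger_gap: 0.0514
```

>>> carry_out(deltas=[[[0, 0, 0.15], [0, 0, 0], -0.2]])

```text
time: 7.52
tcp_pos: [0.5035, -0.1737, 0.0268]
tool_rot: [-180.0, -0.2, 167.5]
force: [-14.7, 6.2, 54.7]
finger_gap: 0.0513
```

>>> carry_out(deltas=[[[0, 0, -0.05], [0, 0, 0], -0.2], [[0, 0, 0], [0, 0, 0], 0.25], [[0, 0, 0], [0, 0, 0], 0.5], [[0, 0, -0.1], [0, 0, 0], 0.6], [[0, 0, 0], [0, 0, 0], 0.6]])

```text
time: 8.15
tcp_pos: [0.5039, -0.1738, 0.0287]
tool_rot: [-180.0, -0.1, 167.5]
force: [0.1, 0.4, -0.3]
finger_gap: 0.0682
```

```bash
python3 - <<'E'
from h import *
goal(press(-0.0545,0.001,0.03),down(167.58))
w=bot.grab_frame('wrist'); cv2.imwrite('pics/w7.png',w)
im=bot.grab_frame('scene'); cv2.imwrite('pics/s7.png',cv2.resize(im[100:250,140:320],None,fx=4,fy=4,interpolation=cv2.INTER_CUBIC))
E
```

```text
t 8.15 tcp [ 0.5039 -0.1738  0.0287] rot [-1.7997e+02 -1.2000e-01  1.6751e+02] F [ 0.1  0.4 -0.3] gap 0.0682
 now-axes shift cm [ 0.25 -0.   -0.13]  goal-axes shift cm [ 0.25 -0.   -0.13]  rotvec deg [-0.03 -0.12 -0.07]
```

View pics/w7.png

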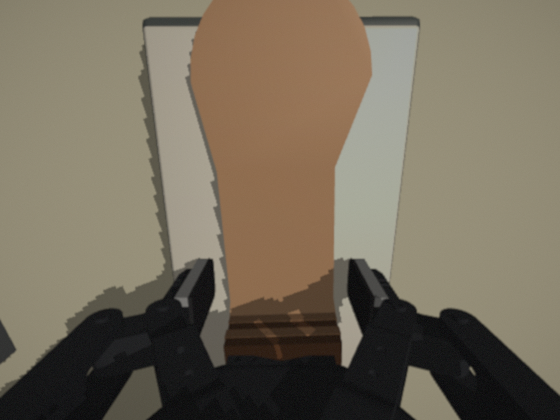

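View pics/s7.png

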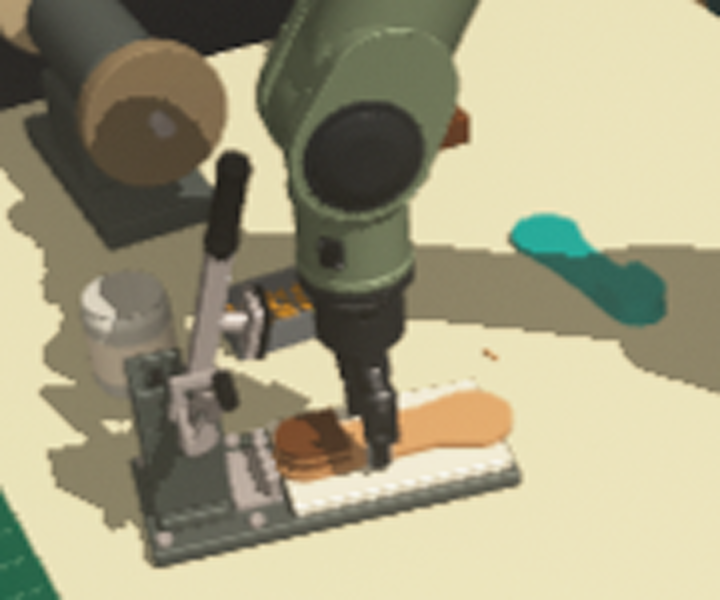

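The wrist view shows the sole centred: at row 100 its sides are at 193/372 and the pad edges at 152/411. I lift clear and check it from above.

>>> carry_out(deltas=[[[0, 0, -2], [0, 0, 0], 0.6], [[0, 0, -3], [0, 0, 0], 0.6], [[1, 0, -4], [0, 0, 0], 0.6], [[2, 0, -4], [0, 0, 0], 0.0], [[3, 3, -2], [0, 0, 0], -1], [[3, 4, 0], [0, 0, 0], -1], [[3, 4, 0], [0, 0, 0], -1], [[0, 0, 0], [0, 0, 0], -1]], newtons=40)

```text
time: 9.25
tcp_pos: [0.4083, -0.037, 0.1838]
tool_rot: [180.0, -0.0, 167.4]
force: [0.2, -0.8, 0.5]
finger_gap: 0.0002
```

```bash
python3 - <<'E'
from h import *
goal(press(0.03,0.09,0.17),down(167.58))
c=cal('wrist'); np.save('pics/wc8.npy',np.r_[c[3]['rvec'],c[3]['tvec']])
w=bot.grab_frame('wrist'); cv2.imwrite('pics/w8.png',w)
im=bot.grab_frame('top'); cv2.imwrite('pics/t8.png',im); cv2.imwrite('pics/t8c.png',cv2.resize(im[130:270,310:420],None,fx=4,fy=4,interpolation=cv2.INTER_CUBIC))
im=bot.grab_frame('scene'); cv2.imwrite('pics/s8.png',im);cv2.imwrite('pics/s8c.png',cv2.resize(im[120:270,140:320],None,fx=4,fy=4,interpolation=cv2.INTER_CUBIC))
E
```

```text
t 9.25 tcp [ 0.4083 -0.037   0.1838] rot [ 1.7998e+02 -2.0000e-02  1.6745e+02] F [ 0.2 -0.8  0.5] gap 0.0002
 now-axes shift cm [-20.49  -2.36   1.37]  goal-axes shift cm [-20.48  -2.41   1.38]  rotvec deg [ 0.02 -0.02 -0.13]
```

View pics/t8c.png

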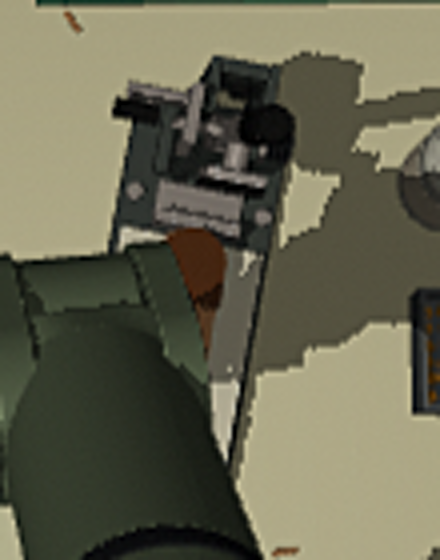

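View pics/s8c.png

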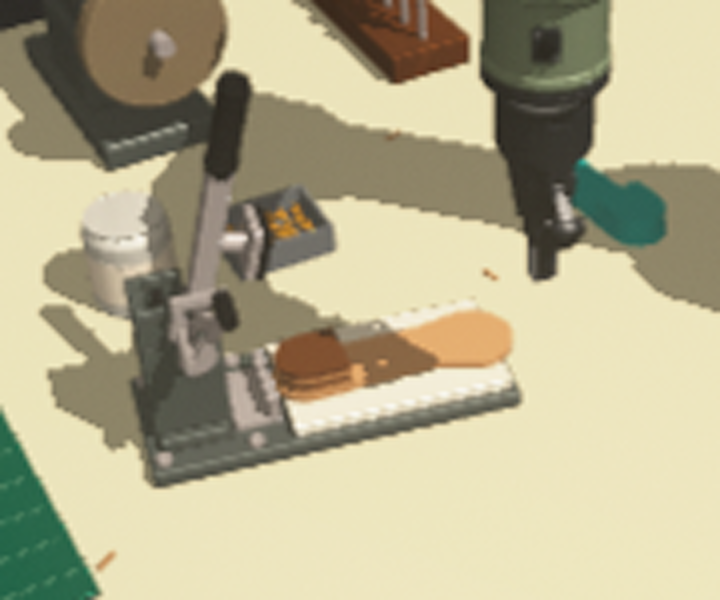

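View pics/w8.png

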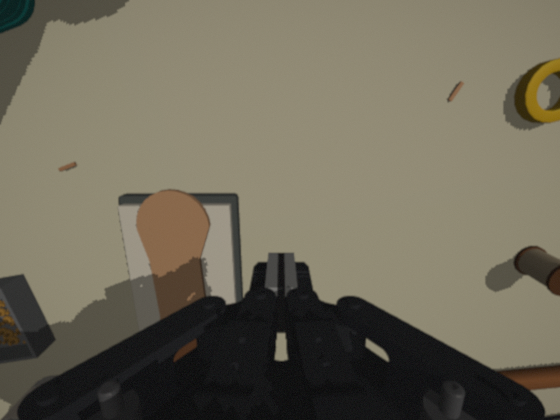

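```bash
python3 - <<'E'
from h import *
w=np.load('pics/wc8.npy'); c=(bot.calibration('wrist')['K'],cv2.Rodrigues(w[:3])[0],w[3:],None)
def pc(p): d=p-SEAT; return np.round([d@U,d@V],4)
for n,uv,z in [('padL',(120,203),.03),('padR',(238,203),.03),('toe',(172,189),.037),('wideL',(137,222),.037),('wideR',(209,222),.037),('waistL',(152,275),.037),('waistR',(204,275),.037)]:
    print(n,pc(onplane('w',uv,z,c)))
ct=cal('top')
hsv=cv2.cvtColor(cv2.imread('pics/t8.png'),cv2.COLOR_BGR2HSV)
print('heel end top', proj('top',press(.031,0,.059),ct), 'sides',proj('top',press(0,-.028,.059),ct))
m=((hsv[...,0]<17)&(hsv[...,1]>105)); m[:, :345]=0; m[:, 380:]=0; m[:180]=0;m[215:]=0
ys,xs=np.nonzero(m)
for r in range(ys.min(),ys.max()+1):
    q=xs[ys==r]; print(r,q.min(),q.max(),pc(onplane('top',(q.max()+.5,r),.059,ct)))
E
```

```text
padL [-0.1689 -0.0531]
padR [-0.1686  0.07  ]
toe [-0.1853  0.0054]
wideL [-0.1503 -0.0349]
wideR [-0.1501  0.0399]
waistL [-0.0886 -0.0274]
waistR [-0.0885  0.0299]
heel end top [359.49453539 186.14702708] sides [366.39074998 197.17028766]
187 354 361 [ 0.0296 -0.0068]
188 352 362 [ 0.027  -0.0105]
189 352 363 [ 0.0244 -0.0142]
190 351 364 [ 0.0219 -0.018 ]
191 353 365 [ 0.0193 -0.0217]
192 353 365 [ 0.0161 -0.0222]
193 354 365 [ 0.0128 -0.0228]
194 354 366 [ 0.0103 -0.0265]
195 354 366 [ 0.0071 -0.0271]
196 355 366 [ 0.0038 -0.0277]
197 355 365 [-0.     -0.0251]
198 356 365 [-0.0033 -0.0257]
199 356 365 [-0.0065 -0.0263]
200 356 365 [-0.0097 -0.0268]
201 357 365 [-0.0129 -0.0274]
202 357 365 [-0.0161 -0.028 ]
203 357 364 [-0.02   -0.0254]
204 358 364 [-0.0232 -0.026 ]
205 358 364 [-0.0264 -0.0266]
206 358 364 [-0.0296 -0.0271]
207 359 363 [-0.0334 -0.0246]
208 359 363 [-0.0366 -0.0251]
209 359 362 [-0.0405 -0.0226]
210 360 362 [-0.0437 -0.0232]
211 360 362 [-0.0468 -0.0237]
212 360 362 [-0.05   -0.0243]
213 361 362 [-0.0532 -0.0249]
214 361 362 [-0.0564 -0.0254]
```

Measured pose: heel at x ≈ 0, y within a few mm, and the toe is straight. Next is the catch.

>>> carry_out(deltas=[[[-3.6, -0.5, 0.3], [0, 0, 0], -1], [[-3.6, -0.5, 0.3], [0, 0, 0], -1], [[-3.6, -0.5, 0.3], [0, 0, 0], -1], [[-3.6, -0.5, 0.3], [0, 0, 0], -1], [[-3.0, -0.4, 0.2], [0, 0, 0], -1], [[0, 0, 0], [0, 0, 0], -1]])

```text
time: 10.15
tcp_pos: [0.5799, -0.1126, 0.167]
tool_rot: [-179.9, -0.1, 166.7]
force: [-0.9, 0.1, 0.2]
finger_gap: 0.0002
```

```bash
python3 - <<'E'
from h import *
goal(press(0.03,0.09,0.17),down(167.58))
im=bot.grab_frame('scene'); cv2.imwrite('pics/s9.png',cv2.resize(im[80:250,130:300],None,fx=3.5,fy=3.5,interpolation=cv2.INTER_CUBIC))
im=bot.grab_frame('top'); cv2.imwrite('pics/t9.png',cv2.resize(im[130:270,310:420],None,fx=4,fy=4,interpolation=cv2.INTER_CUBIC))
c=cal('scene');print(proj('scene',press(.072,.078,.187),c),proj('scene',tool()[1],c))
E
```

```text
t 10.15 tcp [ 0.5799 -0.1126  0.167 ] rot [-1.7986e+02 -6.0000e-02  1.6665e+02] F [-0.9  0.1  0.2] gap 0.0002
 now-axes shift cm [-2.08  1.32 -0.31]  goal-axes shift cm [-2.1   1.28 -0.3 ]  rotvec deg [-0.14 -0.07 -0.93]
[196.3114148  196.01456764] [217.40322967 196.69940851]
```

View pics/s9.png

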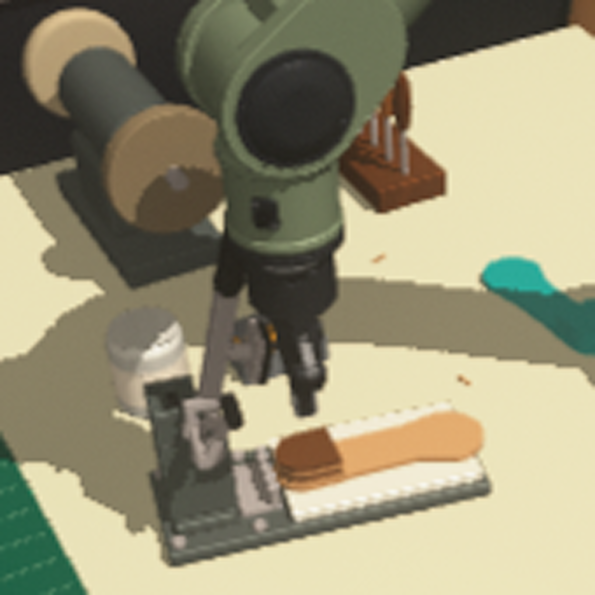

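View pics/t9.png

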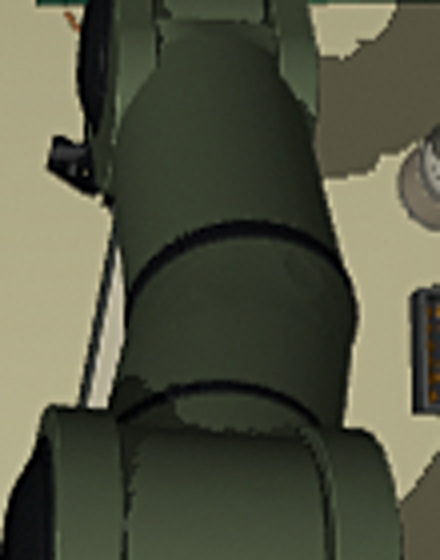

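>>> carry_out(deltas=[[[0, 1.0, 0], [0, 0, -0.9], -1], [[0, 0.7, 0], [0, 0, 0], -1], [[-1.5, 0, -0.2], [0, 0, 0], -1], [[0, 0, 0], [0, 0, 0], -1]])

```text
time: 10.75
tcp_pos: [0.5962, -0.0955, 0.1699]
tool_rot: [-179.9, -0.1, 167.7]
force: [-0.6, 0.5, -0.5]
finger_gap: -0.0002
```

```bash
python3 - <<'E'
from h import *
goal(press(0.115,0.093,0.17),down(167.58))
E
```

```text
t 10.75 tcp [ 0.5962 -0.0955  0.1699] rot [-1.7990e+02 -1.1000e-01  1.6775e+02] F [-0.6  0.5 -0.5] gap -0.0002
 now-axes shift cm [-9.37 -0.46 -0.02]  goal-axes shift cm [-9.37 -0.43 -0.01]  rotvec deg [-0.1  -0.11  0.17]
```

>>> carry_out(deltas=[[[-2.0, -0.3, 0], [0, 0, 0], -1], [[-1.5, 0, 0], [0, 0, 0], -1], [[-1.5, 0, 0], [0, 0, 0], -1]])

```text
time: 11.12
tcp_pos: [0.6432, -0.1074, 0.1702]
tool_rot: [-179.9, -0.2, 167.8]
force: [-2.5, 0.6, 2.1]
finger_gap: 0.0003
```

>>> carry_out(deltas=[[[-1.5, 0, 0], [0, 0, 0], -1], [[-1.5, 0, 0], [0, 0, 0], -1]])

```text
time: 11.38
tcp_pos: [0.672, -0.1128, 0.1701]
tool_rot: [-179.9, -0.3, 167.9]
force: [-1.6, -0.3, -0.1]
finger_gap: -0.0002
```

```bash
python3 - <<'E'
from h import *
goal(press(0.118,0.093,0.17),down(167.58))
im=bot.grab_frame('scene'); cv2.imwrite('pics/s10.png',cv2.resize(im[80:250,130:300],None,fx=3.5,fy=3.5,interpolation=cv2.INTER_CUBIC))
E
```

```text
t 11.38 tcp [ 0.672  -0.1128  0.1701] rot [-179.91   -0.29  167.87] F [-1.6 -0.3 -0.1] gap -0.0002
 now-axes shift cm [-1.9  -0.38  0.  ]  goal-axes shift cm [-1.9  -0.37  0.01]  rotvec deg [-0.09 -0.29  0.29]
```

View pics/s10.png

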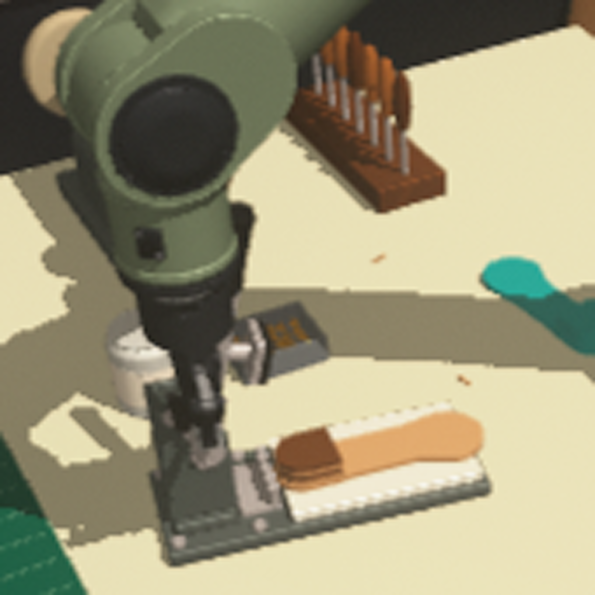

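>>> carry_out(deltas=[[[-1.2, 0, 0], [0, 0, 0], -1], [[-0.7, 0, 0], [0, 0, 0], -1]])

```text
time: 11.68
tcp_pos: [0.6908, -0.1162, 0.1695]
tool_rot: [-179.9, -0.3, 167.9]
force: [-1.6, -0.6, -1.5]
finger_gap: -0.0
```

>>> carry_out(deltas=[[[-0.4, 0, 0], [0, 0, 0], -1]])

```text
time: 11.8
tcp_pos: [0.6943, -0.1167, 0.1693]
tool_rot: [-179.9, -0.4, 167.9]
force: [-5.4, 0.9, -0.0]
finger_gap: -0.0002
```

>>> carry_out(deltas=[[[-0.3, 0, 0], [0, 0, 0], -1]])

```text
time: 11.92
tcp_pos: [0.6952, -0.117, 0.1688]
tool_rot: [-179.9, -0.7, 167.9]
force: [-21.4, 3.4, 8.2]
finger_gap: -0.0001
```

The catch is against its end stop (21 N at x ≈ 122 mm). Next I retreat and rise, then move to the lever.

>>> carry_out(deltas=[[[1.0, 0, 0], [0, 0, 0], -1], [[3, 0.3, 0], [0, 0.3, -0.3], -1], [[4, 0.3, 0], [0, 0, 0], -1], [[3, 0, -2], [0, 0, 0], -1], [[1, 0, -5], [0, 0, 0], -1], [[0, 0, -5], [0, 0, 0], -1], [[0, 0, -5], [0, 0, 0], -1], [[0, 0, -5], [0, 0, 0], 0.4], [[0, 0, 0], [0, 0, 0], 0.4]])

```text
time: 13.05
tcp_pos: [0.5744, -0.0846, 0.3989]
tool_rot: [-179.9, -0.7, 168.3]
force: [-0.8, -0.5, -0.6]
finger_gap: 0.0353
```

```bash
python3 - <<'E'
from h import *
goal(press(0.039,0.0,0.40),down(167.58))
im=bot.grab_frame('scene'); cv2.imwrite('pics/s11f.png',im); cv2.imwrite('pics/s11.png',cv2.resize(im[80:250,130:300],None,fx=3.5,fy=3.5,interpolation=cv2.INTER_CUBIC))
c=cal('scene')
for q in [(.095,0,.105),(.043,0,.301),(.032,0,.342),(.139,.078,.186)]: print(q,(proj('scene',press(*q),c)-[130,80])*3.5)
c=cal('wrist');np.save('pics/wc11.npy',np.r_[c[3]['rvec'],c[3]['tvec']])
w=bot.grab_frame('wrist'); cv2.imwrite('pics/w11.png',w)
E
```

```text
t 13.05 tcp [ 0.5744 -0.0846  0.3989] rot [-179.93   -0.67  168.26] F [-0.8 -0.5 -0.6] gap 0.0353
 now-axes shift cm [ -4.01 -10.38  -0.14]  goal-axes shift cm [ -4.14 -10.33  -0.11]  rotvec deg [-0.07 -0.67  0.68]
(0.095, 0, 0.105) [201.73652797 427.44630472]
(0.043, 0, 0.301) [232.97204676 244.47851499]
(0.032, 0, 0.342) [240.38856808 201.84511688]
(0.139, 0.078, 0.186) [155.5378612  422.27772216]
```

View pics/s11.png

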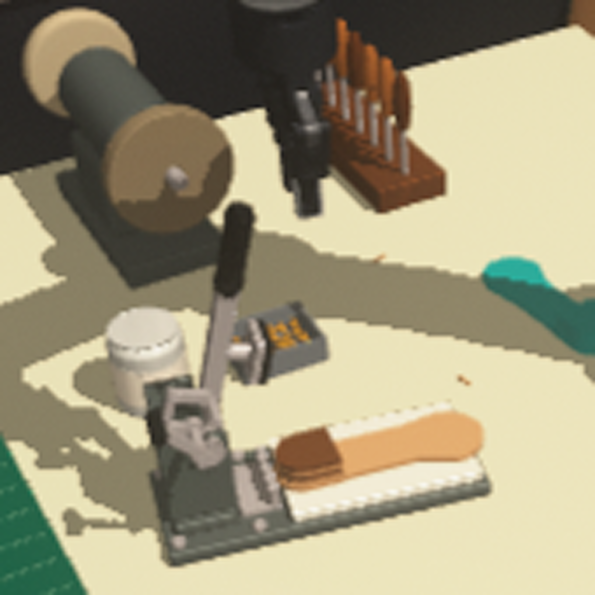

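View pics/w11.png

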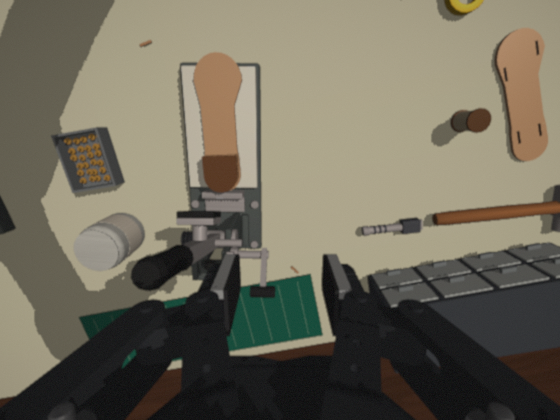

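The wrist view shows the sole straight on the pad with its heel end at the stop. The catch knob (262,292) is flipped back and the lever is still up, grip end at (150,272). I move over the lever.

>>> carry_out(deltas=[[[-2, -5, 0], [0, -0.6, 0.6], 0.4], [[-2.1, -5, 0], [0, 0, 0], 0.4], [[0, 0, 0], [0, 0, 0], 0.4]])

```text
time: 13.52
tcp_pos: [0.5918, -0.1926, 0.3912]
tool_rot: [-179.9, -0.6, 167.8]
force: [1.7, 0.5, 0.1]
finger_gap: 0.0597
```

```bash
python3 - <<'E'
from h import *
goal(press(0.039,0.0,0.293),down(167.58))
w=bot.grab_frame('wrist'); cv2.imwrite('pics/w12.png',w)
E
```

```text
t 13.53 tcp [ 0.5918 -0.1926  0.3912] rot [-179.88   -0.62  167.79] F [1.7 0.5 0.1] gap 0.0597
 now-axes shift cm [-0.22 -0.14  9.82]  goal-axes shift cm [-0.11 -0.16  9.82]  rotvec deg [-0.12 -0.62  0.21]
```

View pics/w12.png

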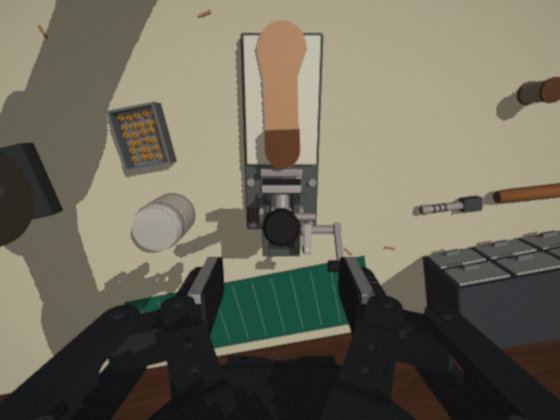

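The lever's end at (282,228) is centred between the fingers (columns 213/348, middle 281). I descend.

>>> carry_out(deltas=[[[-0.2, -0.1, 3.5], [0, 0, 0], 0.4], [[0, 0, 3.5], [0, 0, 0], 0.4], [[0, 0, 2.3], [0, 0, 0], 0.4], [[0, 0, 0], [0, 0, 0], 0.4]])

```text
time: 14.08
tcp_pos: [0.5915, -0.1864, 0.2931]
tool_rot: [179.9, -0.8, 168.2]
force: [0.4, 0.1, 0.2]
finger_gap: 0.0601
```

```bash
python3 - <<'E'
from h import *
goal(press(0.039,0.0,0.293),down(167.58))
w=bot.grab_frame('wrist'); cv2.imwrite('pics/w13.png',w)
im=bot.grab_frame('scene');cv2.imwrite('pics/s13.png',cv2.resize(im[60:230,130:300],None,fx=3.5,fy=3.5,interpolation=cv2.INTER_CUBIC))
E
```

```text
t 14.07 tcp [ 0.5915 -0.1864  0.2931] rot [179.92  -0.83 168.19] F [0.4 0.1 0.2] gap 0.0601
 now-axes shift cm [-0.27 -0.76  0.  ]  goal-axes shift cm [-0.28 -0.76  0.01]  rotvec deg [ 0.07 -0.83  0.61]
```

View pics/s13.png

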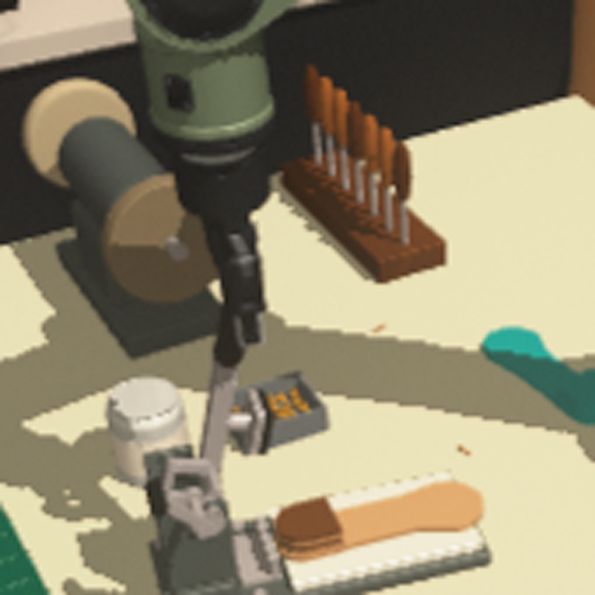

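View pics/w13.png

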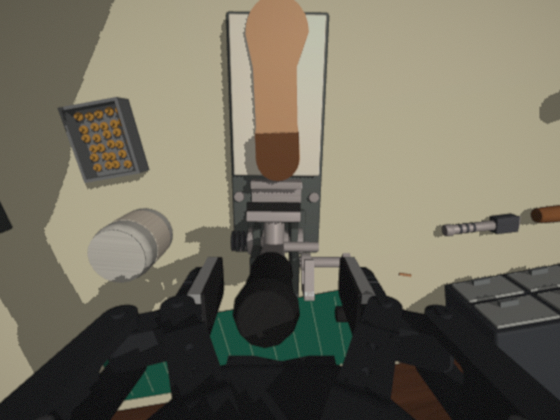

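>>> carry_out(deltas=[[[-0.25, -0.75, 0], [0, -0.8, 0.6], 0.4], [[0, 0, 0], [0, 0, 0], 0.4]])

```text
time: 14.42
tcp_pos: [0.5941, -0.1954, 0.2971]
tool_rot: [179.9, 0.4, 167.5]
force: [0.2, 0.7, 0.5]
finger_gap: 0.0599
```

>>> carry_out(deltas=[[[0, 0, 0], [0, 0, 0], -0.6], [[0, 0, 0], [0, 0, 0], -1], [[0, 0, 0], [0, 0, 0], -1], [[0, 0, 0], [0, 0, 0], -1], [[0, 0, 0], [0, 0, 0], -1]], newtons=40)

```text
time: 15.05
tcp_pos: [0.5948, -0.1934, 0.2983]
tool_rot: [179.8, 0.4, 167.6]
force: [-0.2, 2.4, 0.9]
finger_gap: 0.0246
```

```bash
python3 - <<'E'
from h import *
goal(press(0.039,0.0,0.293),down(167.58))
s,t,Rm=tool(); d=t-SEAT; print(d@U,d@V,t[2])
# arc plan: grasp point radius
g=t-Rm[:,2]*0.0187; d=g-SEAT; x,z=d@U-.095,g[2]-.105; r=np.hypot(x,z); a=np.degrees(np.arctan2(z,-x)); print('r',r,'elev',a)
for e in range(75,-6,-8): print(e, 'tcp press x',round(.095-r*np.cos(np.radians(e)),4),'z',round(.105+r*np.sin(np.radians(e))-.0187-.001,4))
E
```

```text
t 15.05 tcp [ 0.5948 -0.1934  0.2983] rot [179.8    0.44 167.62] F [-0.2  2.4  0.9] gap 0.0246
 now-axes shift cm [ 0.2  -0.15  0.52]  goal-axes shift cm [ 0.19 -0.15  0.53]  rotvec deg [0.2  0.44 0.04]
0.04094405362376133 0.0014747210367650257 0.29826044534501456
r 0.21877944875964112 elev 75.65664917480564
75 tcp press x 0.0384 z 0.2966
67 tcp press x 0.0095 z 0.2867
59 tcp press x -0.0177 z 0.2728
51 tcp press x -0.0427 z 0.2553
43 tcp press x -0.065 z 0.2345
35 tcp press x -0.0842 z 0.2108
27 tcp press x -0.0999 z 0.1846
19 tcp press x -0.1119 z 0.1565
11 tcp press x -0.1198 z 0.127
3 tcp press x -0.1235 z 0.0968
-5 tcp press x -0.1229 z 0.0662
```

>>> carry_out(deltas=[[[1.45, 0, 0.45], [0, 0, 0], -1], [[1.45, 0, 0.55], [0, 0, 0], -1], [[1.35, 0, 0.65], [0, 0, 0], -1], [[1.35, 0, 0.75], [0, 0, 0], -1]])

```text
time: 15.55
tcp_pos: [0.5428, -0.1819, 0.276]
tool_rot: [179.8, 1.0, 167.6]
force: [2.7, 0.9, 3.2]
finger_gap: 0.0246
```

```bash
cat > arc.py <<'E'
from h import *
s,t,Rm=tool(); g=t-Rm[:,2]*0.0187; d=g-SEAT; x,z=d@U-.095,g[2]-.105; r=np.hypot(x,z); a=np.degrees(np.arctan2(z,-x))
print('r',r.round(4),'elev',a.round(1),'y',(d@V).round(4),'F press',np.round([s['force']@U,s['force']@V,s['force'][2]],1),'gap',s['finger_gap'].round(4) if hasattr(s['finger_gap'],'round') else s['finger_gap'],'rot',np.round(s['tool_rot'],2),'t',s['time'])
px,pz=d@U,g[2]
for e in np.arange(np.floor(a)-4,np.floor(a)-37,-4):
    if e<-4: break
    q=(.095-.2188*np.cos(np.radians(e)),.105+.2188*np.sin(np.radians(e))); print(e,'tool x',round((px-q[0])*100,2),'z',round((pz-q[1])*100,2)); px,pz=q
E
python3 arc.py
```

```text
r 0.2181 elev 60.4 y 0.0014 F press [2.4 1.5 3.2] gap 0.02455420688305739 rot [179.79   1.02 167.6 ] t 15.55
56.0 tool x 1.47 z 0.83
52.0 tool x 1.24 z 0.9
48.0 tool x 1.17 z 0.98
44.0 tool x 1.1 z 1.06
40.0 tool x 1.02 z 1.13
36.0 tool x 0.94 z 1.2
32.0 tool x 0.85 z 1.27
28.0 tool x 0.76 z 1.32
24.0 tool x 0.67 z 1.37
```

Tracking well with about 4 N. I continue.

>>> carry_out(deltas=[[[1.4, 0, 0.8], [0, 0, 0], -1], [[1.25, 0, 0.9], [0, 0, 0], -1], [[1.2, 0, 1.0], [0, 0, 0], -1], [[1.1, 0, 1.05], [0, 0, 0], -1], [[1.0, 0, 1.15], [0, 0, 0], -1], [[0.95, 0, 1.2], [0, 0, 0], -1]])

```text
time: 16.3
tcp_pos: [0.4775, -0.1676, 0.2154]
tool_rot: [179.8, 1.6, 167.5]
force: [0.6, -0.1, 4.0]
finger_gap: 0.0244
```

```bash
python3 arc.py; python3 - <<'E'
from h import *
im=bot.grab_frame('scene');cv2.imwrite('pics/s14.png',cv2.resize(im[60:230,130:300],None,fx=3.5,fy=3.5,interpolation=cv2.INTER_CUBIC))
E
```

```text
r 0.2172 elev 36.5 y 0.0013 F press [0.6 0.  4. ] gap 0.02435019918679987 rot [179.78   1.6  167.53] t 16.3
32.0 tool x 1.09 z 1.32
28.0 tool x 0.76 z 1.32
24.0 tool x 0.67 z 1.37
20.0 tool x 0.57 z 1.42
16.0 tool x 0.47 z 1.45
12.0 tool x 0.37 z 1.48
8.0 tool x 0.27 z 1.5
4.0 tool x 0.16 z 1.52
0.0 tool x 0.05 z 1.53
```

View pics/s14.png

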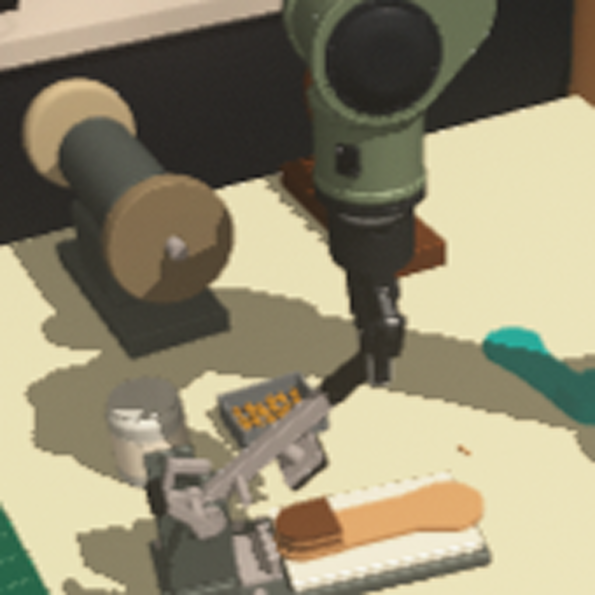

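>>> carry_out(deltas=[[[1.0, 0, 1.3], [0, 0, 0], -1], [[0.75, 0, 1.3], [0, 0, 0], -1], [[0.65, 0, 1.35], [0, 0, 0], -1], [[0.55, 0, 1.4], [0, 0, 0], -1], [[0.45, 0, 1.4], [0, 0, 0], -1], [[0.35, 0, 1.4], [0, 0, 0], -1]], newtons=60)

```text
time: 17.1
tcp_pos: [0.4417, -0.1598, 0.1322]
tool_rot: [179.8, 1.6, 167.5]
force: [-2.2, 1.6, 5.5]
finger_gap: 0.0239
```

```bash
python3 arc.py
```

```text
r 0.2163 elev 12.3 y 0.0012 F press [-2.5  1.1  5.5] gap 0.023868673390262832 rot [179.78   1.61 167.47] t 17.1
8.0 tool x 0.53 z 1.55
4.0 tool x 0.16 z 1.52
0.0 tool x 0.05 z 1.53
-4.0 tool x -0.05 z 1.53
```

>>> carry_out(deltas=[[[0.2, 0, 1.4], [0, 0, 0], -1], [[0.15, 0, 1.2], [0, 0, 0], -1]])

```text
time: 17.35
tcp_pos: [0.438, -0.159, 0.1055]
tool_rot: [179.8, 1.5, 167.5]
force: [-2.3, 2.6, 6.5]
finger_gap: 0.0237
```

>>> carry_out(deltas=[[[0.0, 0, 0.7], [0, 0, 0], -1]])

```text
time: 17.48
tcp_pos: [0.4375, -0.1589, 0.0981]
tool_rot: [179.8, 1.4, 167.5]
force: [-8.3, 4.8, 6.5]
finger_gap: 0.0241
```

```bash
python3 arc.py
```

```text
r 0.2159 elev 3.1 y 0.0012 F press [-9.2  2.9  6.5] gap 0.02409705183639206 rot [179.78   1.37 167.46] t 17.475
-1.0 tool x 0.32 z 1.56
```

>>> carry_out(deltas=[[[0.15, 0, 0.5], [0, 0, 0], -1]])

```text
time: 17.6
tcp_pos: [0.4372, -0.1588, 0.0932]
tool_rot: [179.8, 1.5, 167.5]
force: [5.8, 0.8, 4.5]
finger_gap: 0.0244
```

>>> carry_out(deltas=[[[0.1, 0, 0.4], [0, 0, 0], -1]])

```text
time: 17.73
tcp_pos: [0.4371, -0.1588, 0.0894]
tool_rot: [179.8, 1.6, 167.5]
force: [0.3, 2.5, 5.1]
finger_gap: 0.0241
```

```bash
python3 arc.py; python3 - <<'E'
from h import *
im=bot.grab_frame('scene');cv2.imwrite('pics/s15.png',cv2.resize(im[90:260,140:310],None,fx=3.5,fy=3.5,interpolation=cv2.INTER_CUBIC))
E
```

```text
r 0.216 elev 0.8 y 0.0012 F press [-0.2  2.5  5.1] gap 0.02405100065437843 rot [179.78   1.56 167.47] t 17.725
-4.0 tool x 0.23 z 1.83
```

View pics/s15.png

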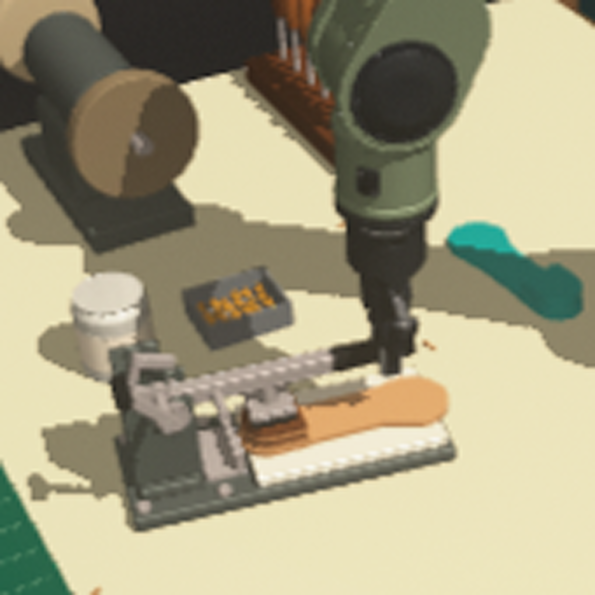

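The foot (272,405) is just over the heel and the lever is nearly level. I press on in small steps.

>>> carry_out(deltas=[[[0.05, 0, 0.35], [0, 0, 0], -1]], newtons=80)

```text
time: 17.9
tcp_pos: [0.437, -0.1588, 0.0858]
tool_rot: [179.8, 1.6, 167.5]
force: [1.0, 1.8, 4.4]
finger_gap: 0.0238
```

>>> carry_out(deltas=[[[0.05, 0, 0.3], [0, 0, 0], -1]])

```text
time: 18.02
tcp_pos: [0.437, -0.1588, 0.083]
tool_rot: [179.8, 1.7, 167.5]
force: [-0.0, 1.6, 6.9]
finger_gap: 0.024
```

```bash
python3 arc.py
```

```text
r 0.2162 elev -0.9 y 0.0012 F press [-0.4  1.6  6.9] gap 0.023955952026454584 rot [179.78   1.65 167.46] t 18.025
```

>>> carry_out(deltas=[[[0, 0, 0.3], [0, 0, 0], -1]])

```text
time: 18.15
tcp_pos: [0.4375, -0.1589, 0.0815]
tool_rot: [179.8, 1.7, 167.5]
force: [-18.1, 11.4, 84.7]
finger_gap: 0.0238
```

>>> carry_out(deltas=[[[0, 0, 0.3], [0, 0, 0], -1]])

```text
time: 18.27
tcp_pos: [0.4379, -0.159, 0.0808]
tool_rot: [179.8, 1.8, 167.5]
force: [-27.9, 11.4, 109.5]
finger_gap: 0.0242
```

```bash
python3 arc.py
```

```text
r 0.2154 elev -1.5 y 0.0013 F press [-29.7   5.1 109.5] gap 0.024248572081967176 rot [179.79   1.79 167.46] t 18.275
```

That's stiff: 110 N, so I back off at once.

>>> carry_out(deltas=[[[0.0, 0, -0.1], [0, 0, 0], -1]])

```text
time: 18.4
tcp_pos: [0.4379, -0.159, 0.0827]
tool_rot: [179.8, 1.8, 167.5]
force: [1.4, -0.3, 0.6]
finger_gap: 0.0242
```

```bash
python3 arc.py
```

```text
r 0.2153 elev -1.0 y 0.0013 F press [1.5 0.  0.6] gap 0.02416721535209223 rot [179.79   1.83 167.47] t 18.4
```

>>> carry_out(deltas=[[[0, 0, 0.1], [0, 0, 0], -1]])

```text
time: 18.52
tcp_pos: [0.4379, -0.1589, 0.082]
tool_rot: [179.8, 1.8, 167.5]
force: [1.3, 1.2, 0.8]
finger_gap: 0.0238
```

```bash
python3 arc.py
```

```text
r 0.2154 elev -1.2 y 0.0013 F press [1.  1.4 0.8] gap 0.02375347039908274 rot [179.79   1.83 167.49] t 18.525
```

>>> carry_out(deltas=[[[0, 0, 0.1], [0, 0, 0], -1]])

```text
time: 18.65
tcp_pos: [0.4379, -0.159, 0.0813]
tool_rot: [179.8, 1.8, 167.5]
force: [-7.3, 5.1, 37.1]
finger_gap: 0.024
```

```bash
python3 arc.py
```

```text
r 0.2154 elev -1.3 y 0.0012 F press [-8.2  3.4 37.1] gap 0.024040152237157043 rot [179.79   1.83 167.49] t 18.65
```

```bash
python3 - <<'E'
from h import *
for n in ('scene','wrist','top','scene'):
    im=bot.grab_frame(n); cv2.imwrite(f'pics/{n}16.png',im); s=bot.get_state(); print(round(s['time'],2),np.round(s['force'],1),np.round(s['tcp_pos'],4))
im=cv2.imread('pics/scene16.png')
cv2.imwrite('pics/s16.png',cv2.resize(im[90:260,140:310],None,fx=3.5,fy=3.5,interpolation=cv2.INTER_CUBIC))
E
```

```text
18.7 [-3.9  2.3 24. ] [ 0.4379 -0.159   0.0814]
18.75 [-5.3  3.2 22.5] [ 0.4379 -0.1589  0.0814]
18.8 [-4.7  2.8 23.2] [ 0.4379 -0.1589  0.0814]
18.85 [-4.8  2.1 22.1] [ 0.4379 -0.1589  0.0814]
```

View pics/s16.png

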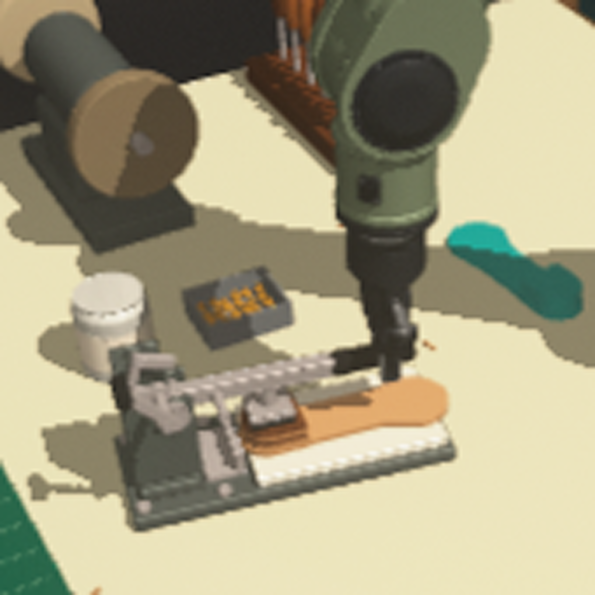

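View pics/wrist16.png

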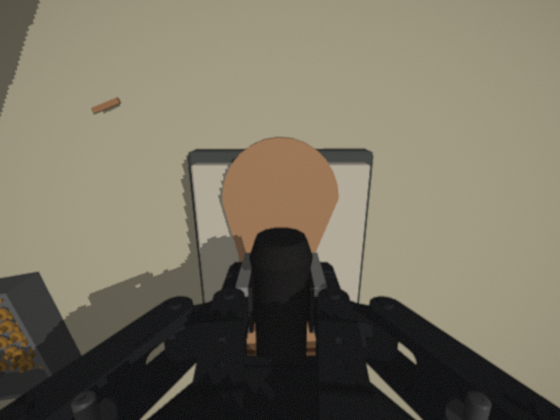

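View pics/top16.png

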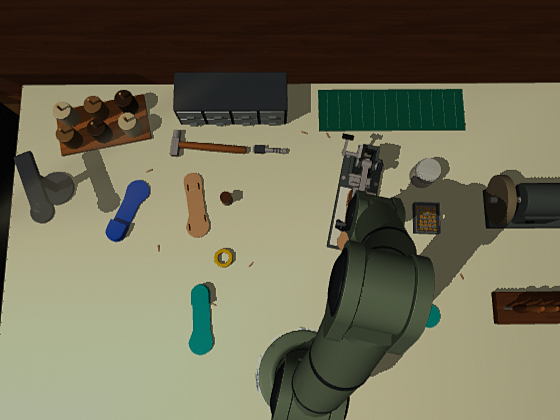

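Steady 22 N at the grip. One numeric check of the sole pose from this wrist image before handing in.

```bash
python3 - <<'E'
from h import *
c=cal('wrist')
def pc(uv,z): d=onplane('w',uv,z,c)-SEAT; return np.round([d@U,d@V],4)
for n,uv,z in [('baseL',(190,150),.018),('baseR',(372,150),.018),('toe',(280,137.5),.037),('wideL',(222,195),.037),('wideR',(338.5,195),.037)]: print(n,pc(uv,z))
s=bot.get_state(); print(s['time'],np.round(s['force'],1),s['finger_gap'])
E
```

```text
baseL [-0.1743 -0.0597]
baseR [-0.174   0.0644]
toe [-0.184   0.0016]
wideL [-0.1477 -0.0362]
wideR [-0.1475  0.0396]
18.85 [-4.8  2.1 22.1] 0.023611183766093176
```

```bash
python3 - <<'E'
from bench import bot
print(bot.close_job()); s=bot.get_state(); print(s['time'],s['force'],s['finger_gap'])
E
```

```text
the job is handed in; nothing more can be done
None
the job is handed in; nothing more can be done
```

I finished the job and handed it in at about 18.9 s of the 61 s allowed; no verdict was reported. I set the heeled sole on the pad against the back stop, with its heel under the lever. Then I flipped the catch fully back, pulled the lever down by its grip, and was holding the heel clamped when I handed in.

- **Sole:** in the last wrist image the heel is within about 1 mm of the seat along the press. It is centred to about 1 mm sideways and looks straight.
- **Catch:** I pushed it to its end stop and could see it flipped back before pulling the lever.
- **Clamp:** the push at the grip held steady at about 22 N, which is roughly 40 N on the heel by leverage. The lever looked level, about 1° past by my estimate. The fingertips are about 4 cm above the sole.
- **Other things:** the last top view shows nothing else on the bench visibly moved.

**Force spikes:**
- While clamping I pressed in two steps without checking between them, and the wrist force briefly reached 110 N (limit 120 N). I backed off at once.
- Setting the sole down reached 55 N through the fingers and the sole. That is above the 40 N limit for the arm and gripper body, but neither was touching anything.

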